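# Put the long objectives away in their block

### The arm

A 6-joint arm with a two-finger parallel gripper is mounted at the origin on the work surface. World frame = base frame: x ahead of the robot, y to its left, z up, the work surface at z = 0. Lengths are in m, angles in rad, forces in N, time in s.
With the tool pointing down it reaches from about 0.275 to 0.875 m from the base axis. Payload 12.5 kg.
Tool frame: the origin (TCP) lies midway between the tips of the shut fingers; the grasp point (between the pads) lies arm.tcp_to_grasp behind it (arm.tcp_to_grasp is the distance from the TCP to the grasp point, in m); z points along the fingers, y is the line along which they close (so a half turn about z gives the same grasp; the last joint's range is limited). The gripper opens to 85 mm and grips with 20 to 120 N. Pads are 22 mm wide; open, the fingers measure 114 mm over their backs; the gripper's body (76 mm by 85 mm) begins 54 mm behind the grasp point. The pads swing forward as they close: fully open they stand 13 mm farther back than shut.
Start: joints at [1.25, 0.351, 1.652, -0, 1.139, -0.085], TCP at [0.128, 0.535, 0.231] pointing down, gripper open.
Joint ranges: [-2.75, 2.75], [-0.79, 2.1], [0.01, 2.65], [-1.57, 4.71], [0.07, 3.14], [-2.87, 2.87]. Speed limits (rad/s): [2.22, 2.22, 2.79, 3.14, 3.14, 3.14].

### API

Orientations are given as a unit quaternion [w, x, y, z].
In Python, from station import arm, get_image, order, spotter gives the robot as it stands.
- The arm moves only by the shell command python3 -m pendant 'ROWS'. ROWS is JSON, a list of rows, each a list of 3 entries, a list of its own where there are three numbers: the shift along the tool's x, y, z as a fraction of full scale, then the turn about the tool's z as a fraction of full scale, then the opening, from -1 (shut) to 1 (fully open). A call has 1 to 12 rows; each row shifts and turns the commanded pose from where the row before left it, along the tool's axes as they then stand; what a row does not reach is not made up. Full scale, the value 1, is 0.02 m for a shift and 0.08 rad for a turn. A row lasts 1/12 s, in which the tool goes at most 41.7 mm and 7.16 degrees, less where a joint would pass 70% of its speed; a pose out of reach is approached as far as the arm can. A call with a number of a shift or a turn outside -1 to 1 is refused whole. A call with a gripper value outside its range is refused whole. The fingers move at their own pace and stop on an object; the grip force is fixed at half the most. Time passes only in rows, so rows that do not move let the fingers close. It gives the time, the measured TCP pose, the force, the opening and the grip force at its end, in the units of the state.
- arm.observe(): the state, without advancing time (a new reading comes with each control period).
- get_image(name): name is "side" or "top"; returns a dict with "pixels" (480x640x3 uint8, red, green, blue), "fx", "fy", "cx", "cy" (pixels), "world_from_camera" (4x4, takes a point from camera to world coordinates). Camera axes: x right, y down, z forward; pixel columns grow to the right and rows downward; lengths in m; the calibration is good to about 2 mm. A picture is of the moment at which its call begins. There is no depth.
- order.job_done(): hands the job in; it is judged then, once.
Trained networks look in the newest picture that a camera, given by its name, has taken for a name from the list of things; names that differ only in an ending like _2 or _b are one class to them, and where a whole thing is asked for, a point or a joint stands for the part that bears it (a point fixed in the world has none). Each returns a list of dicts, best first, with "confidence" (0 to 1); they miss things now and then, are a little off and sometimes report something else, mostly with a low value. They report only what shows in the picture. A call takes as long as a camera call. They do not tell look-alikes from the thing itself.
- spotter.boxes_of(camera, target): "extent" ([left, top, right, bottom] in pixels, round what is visible of it).
- spotter.trace(camera, target): "pixels" (480x640 bool, what is visible of it) and "extent" ([left, top, right, bottom] in pixels, round what is visible of it).
The state is a dict: "clock": time; "q": joint angles; "joint_vel": joint speeds; "joint_efforts": joint torques, N m; "ee_pos": TCP position; "eef_rot": TCP orientation; "ft_force": force on the tool from outside, world axes, zero at the start; "torque": the same for the moment, N m; "opening": finger opening in m; "grasp_force": force on a finger pad.
Only numpy, scipy, OpenCV 4.12 (cv2) and the standard library are available. Lean on these libraries where they do the work, as an engineer would, in place of code of your own. Each camera call takes 0.05 s, during which the arm holds its last target. There are 200 camera calls.

### The job

The cleaned microscope objectives go back into the grey storage block. Take the two long metal objectives standing on the bench and set one in each of the block's two empty pockets, upright with the lens nose still on top, lowering each one into its pocket before letting go rather than dropping it from above. Leave the black eyepiece and the short objective already in the block where they are.

Things in the scene. Friction and masses are not known exactly. Their poses are not given: they have to be found in the camera images.
- objective_a: one of two identical long microscope objectives: bare metal barrel standing upright, 65 mm tall. Threaded end down, 25 mm across and 6 mm high; then a straight barrel 30 mm across up to 48 mm height; then a cone up to 58 mm and a 14 mm wide lens nose on top. About 160 g. Origin: centre of the underside; z up along the barrel.
- objective_b: one of two identical long microscope objectives: bare metal barrel standing upright, 65 mm tall. Threaded end down, 25 mm across and 6 mm high; then a straight barrel 30 mm across up to 48 mm height; then a cone up to 58 mm and a 14 mm wide lens nose on top. About 160 g. Origin: centre of the underside; z up along the barrel.
- pocket_0 (a point): centre of the mouth of the end empty pocket, level with the block's top, 32 mm above the bench. The storage block is a grey slab 78 x 226 mm, 32 mm high, fixed to the bench, with three round pockets in a row along its length, 70 mm apart, each 46 mm across and 22 mm deep, flat dark floor (10 mm above the bench). Axes: y along the row towards the occupied end pocket, x across the block, z up.
- pocket_1 (a point): centre of the mouth of the middle empty pocket, level with the block's top, 32 mm above the bench. The storage block is a grey slab 78 x 226 mm, 32 mm high, fixed to the bench, with three round pockets in a row along its length, 70 mm apart, each 46 mm across and 22 mm deep, flat dark floor (10 mm above the bench). Axes: y along the row towards the occupied end pocket, x across the block, z up.
- eyepiece: bystander: black microscope eyepiece standing upright on the bench, 55 mm tall: ribbed head 40 mm across up to 28 mm height, tube 30 mm across above it. Origin: centre of the underside; z up.
- short_objective: bystander: short metal objective, 38 mm tall, 30 mm across, already standing in the block's third pocket (the other end of the row), its top 16 mm above the block. Origin: centre of the underside; z up.
There are look-alikes about, which are no part of the job. Leave any blue look-alike of the objective_a alone.

How it is judged:
By the outcome, as a careful person would: the job done as asked, in the order asked, and still so for the second after the job is handed in, with the robot touching nothing.
It also fails if it takes over 53 s, if anything falls off the work surface, if the arm or the gripper's body presses on something with over 40 N, if the wrist force passes 120 N, or if a joint passes its speed limit or range.

## Working session

There is one attempt and no reset: what is moved stays moved. The work goes in short steps, Python scripts to look and compute and a shell command to move; the robot and the scene stay as the last step left them, time stands still between calls to the robot, and variables do not carry over. Pictures are saved under pics/ and viewed, at most 10 in all, crops included, and the job is handed in when it is done.

```bash
mkdir -p pics; ls; python3 - <<'E'
from station import arm,get_image,spotter
import cv2,numpy as np
s=arm.observe();print(s['clock'],s['ee_pos'],s['eef_rot'],s['opening'],arm.tcp_to_grasp)
for c in('top','side'):
    im=get_image(c);cv2.imwrite(f'pics/{c}0.png',im['pixels'][:,:,::-1])
    print(c,im['fx'],im['cx'],im['cy'],np.round(im['world_from_camera'],3).tolist())
    for t in('objective_a','pocket_0','eyepiece','short_objective'):
        for d in spotter.boxes_of(c,t):print(t,np.round(d['extent'],1).tolist(),round(d['confidence'],2))
E
```

```text
pics
0.0 [0.12834921 0.5344639  0.2307212 ] [-1.13198995e-04  1.17611834e-01  9.93059450e-01 -6.09788767e-04] 0.08565957787566891 0.0187
top 478.04279621817363 325.4407526303676 242.37658842226622 [[0.009, -0.991, 0.132, 0.42], [-0.999, -0.014, -0.034, 0.029], [0.036, -0.132, -0.991, 1.058], [0.0, 0.0, 0.0, 1.0]]
objective_a [307.7, 258.7, 324.7, 277.3] 0.58
objective_a [179.9, 271.6, 191.1, 283.9] 0.54
objective_a [385.7, 205.7, 399.6, 224.3] 0.52
objective_a [337.8, 263.9, 352.4, 279.9] 0.44
pocket_0 [163.5, 251.4, 273.0, 298.0] 0.88
eyepiece [442.0, 278.8, 468.5, 299.6] 0.78
eyepiece [163.1, 252.8, 275.3, 298.7] 0.48
short_objective [178.1, 273.4, 190.7, 284.7] 0.54
side 568.2227501756914 318.8694015596251 247.33729742325337 [[-0.925, -0.26, 0.277, 0.284], [-0.38, 0.655, -0.654, 0.605], [-0.011, -0.71, -0.705, 0.698], [0.0, 0.0, 0.0, 1.0]]
objective_a [307.4, 172.9, 317.4, 205.0] 0.86
objective_a [345.1, 228.0, 369.8, 260.4] 0.85
objective_a [325.7, 249.7, 348.3, 283.3] 0.61
pocket_0 [237.8, 308.2, 345.3, 466.1] 0.66
eyepiece [403.2, 149.9, 427.8, 186.4] 0.63
short_objective [268.1, 407.1, 291.3, 433.4] 0.8
```

View pics/top0.png

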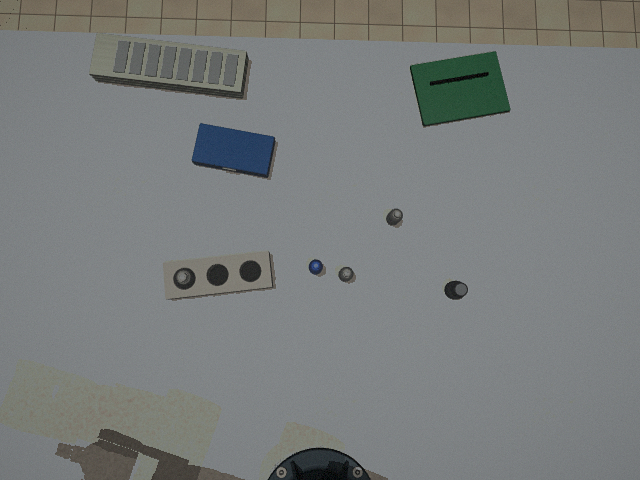

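View pics/side0.png

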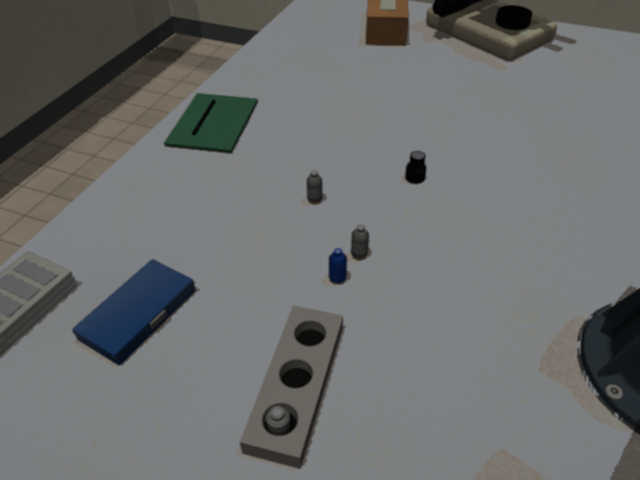

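The top view shows grey objectives at about (395,216) and (346,274). The blue look-alike is at (316,267), the eyepiece at (456,290) and the block at (218,275), with its occupied pocket at (184,278). The side view agrees: greys at (314,187) and (360,242), blue at (338,266), and empty pockets at (310,333) and (296,374).

Next I fit model silhouettes to the traced masks in both cameras.

```bash
cat > fit.py <<'E'
import numpy as np,cv2
from scipy.optimize import minimize
from station import arm,get_image,spotter
def ring(r,z,n=40):
    a=np.linspace(0,2*np.pi,n,endpoint=False);return np.c_[r*np.cos(a),r*np.sin(a),np.full(n,z)]
OBJ=np.vstack([ring(.0125,0),ring(.015,.006),ring(.015,.048),ring(.007,.058),ring(.007,.065)])
EYE=np.vstack([ring(.02,0),ring(.02,.028),ring(.015,.028),ring(.015,.055)])
BLK=np.array([[sx*.039,sy*.113,z] for sx in(-1,1) for sy in(-1,1) for z in(0,.032)])
def proj(im,P):
    W=im['world_from_camera'];c=(P-W[:3,3])@W[:3,:3]
    return np.c_[im['fx']*c[:,0]/c[:,2]+im['cx'],im['fy']*c[:,1]/c[:,2]+im['cy']]
def unproj(im,u,v,z):
    W=im['world_from_camera'];d=W[:3,:3]@np.array([(u-im['cx'])/im['fx'],(v-im['cy'])/im['fy'],1])
    return W[:3,3]+d*(z-W[2,3])/d[2]
def place(M,p):
    c,s=np.cos(p[2]),np.sin(p[2]);return M@np.array([[c,s,0],[-s,c,0],[0,0,1]])+[p[0],p[1],0]
def sil(im,P):
    m=np.zeros((480*4,640*4),np.uint8);cv2.fillConvexPoly(m,cv2.convexHull(np.round((proj(im,P)*4+1.5)*16).astype(np.int32)),1,shift=4)
    return cv2.resize(m.astype(np.float32),(640,480),interpolation=cv2.INTER_AREA)
def fit(ims,masks,M,p0,step):
    def cost(p):
        q=np.r_[p,0][:3];return sum(np.abs(sil(i,place(M,q))-m).sum()/m.sum() for i,m in zip(ims,masks))
    sx=np.vstack([p0]+[np.array(p0)+np.eye(len(p0))[k]*step[k] for k in range(len(p0))])
    r=minimize(cost,p0,method='Nelder-Mead',options=dict(initial_simplex=sx,xatol=1e-4,fatol=1e-4));return r.x,r.fun
def masks(im,cam,t,near):
    ds=spotter.trace(cam,t)
    for d in ds:
        e=d['extent'];
        if e[0]-6<near[0]<e[2]+6 and e[1]-6<near[1]<e[3]+6:return d['pixels'].astype(np.float32)
E
python3 - <<'E'
from fit import *
ims={c:get_image(c) for c in('top','side')}
for n,t,M,pt,ps,p0,st in[('far','objective_a',OBJ,(395,216),(314,187),None,(.01,.01)),('near','objective_a',OBJ,(346,274),(360,242),None,(.01,.01)),
 ('blue','objective_a',OBJ,(316,267),(338,266),None,(.01,.01)),('eye','eyepiece',EYE,(456,290),(416,168),None,(.01,.01)),('block','pocket_0',BLK,(218,275),(296,374),0,(.01,.01,.1))]:
    p0=list(unproj(ims['top'],*pt,.03)[:2])+([.07] if M is BLK else [])
    mm={c:masks(ims[c],c,t,q) for c,q in(('top',pt),('side',ps))}
    for cs in(['top'],['side'],['top','side']):
        if all(mm[c] is not None for c in cs):
            x,f=fit([ims[c] for c in cs],[mm[c] for c in cs],M,p0,st);print(n,cs,np.round(x,4),round(f,3))
    if M is BLK:
        print('yaw',x[2]);c,s=np.cos(x[2]),np.sin(x[2])
        for k in(-.07,0):
            P=np.array([x[0]-s*k,x[1]+c*k]);print('pocket',P.round(4),[proj(ims[q],np.array([[*P,.032]])).round(1).tolist() for q in ims])
for q,c in(('top',(250,271)),('top',(217,274)),('side',(310,333)),('side',(296,374))):
    g=ims[q]['pixels'].mean(2)<75;l=cv2.connectedComponents(g.astype(np.uint8))[1];m=l==l[c[1],c[0]]
    v,u=np.nonzero(m);print('dark',q,m.sum(),u.min(),u.max(),v.min(),v.max(),unproj(ims[q],(u.min()+u.max())/2,(v.min()+v.max())/2,.032).round(4))
E
```

```text
far ['side'] [ 0.6175 -0.1603] 0.134
near ['top'] [ 0.4886 -0.0499] 0.167
near ['side'] [ 0.4886 -0.0521] 0.122
near ['top', 'side'] [ 0.4882 -0.0496] 0.296
blue ['top'] [0.5045 0.0148] 0.195
blue ['side'] [0.5043 0.0121] 0.147
blue ['top', 'side'] [0.5033 0.0148] 0.35
eye ['top'] [ 0.4585 -0.2928] 0.058
eye ['side'] [ 0.4574 -0.2935] 0.069
eye ['top', 'side'] [ 0.4578 -0.2927] 0.142
block ['top'] [0.4848 0.2235 0.1259] 0.104
block ['side'] [0.4838 0.2239 0.1288] 0.089
block ['top', 'side'] [0.4843 0.2236 0.1297] 0.198
yaw 0.12965846948718132
pocket [0.4934 0.1542] [[[250.0, 270.8]], [[308.6, 332.4]]]
pocket [0.4843 0.2236] [[[217.2, 274.7]], [[294.7, 372.7]]]
dark top 365 240 260 261 281 [0.493  0.1543 0.032 ]
dark top 374 207 228 264 285 [0.4847 0.223  0.032 ]
dark side 655 294 325 321 346 [0.4914 0.1556 0.032 ]
dark side 786 279 312 359 388 [0.4829 0.2243 0.032 ]
```

```bash
cat > go.py <<'E'
import sys,numpy as np
from scipy.spatial.transform import Rotation as R
from station import arm
s=arm.observe();w,x,y,z=s['eef_rot'];r=R.from_quat([x,y,z,w]);M=r.as_matrix()
print('t',round(s['clock'],2),'p',np.round(s['ee_pos'],4),'yhead',round(np.degrees(np.arctan2(M[1,1],M[0,1])),2),'tilt',round(np.degrees(np.arccos(-M[2,2])),2),'op',round(s['opening'],4),'g',round(s['grasp_force'],1),'f',np.round(s['ft_force'],1))
if len(sys.argv)>1:print('units',(M.T@(np.array(eval(sys.argv[1]))-s['ee_pos'])/.02).round(2))
E
python3 -m pendant '[[[0,0,0],1,1],[[0,0,0],1,1],[[0,0,0],1,1],[[0,0,0],1,1],[[0,0,0],1,1],[[0,0,0],1,1],[[0,0,0],1,1],[[0,0,0],1,1],[[0,0,0],1,1],[[0,0,0],1,1],[[0,0,0],1,1],[[0,0,0],1,1]]'
python3 -m pendant '[[[0,0,0],1,1],[[0,0,0],1,1],[[0,0,0],1,1],[[0,0,0],0.1,1],[[0,0,0],0,1],[[0,0,0],0,1]]'
python3 go.py '[.488,-.051,.15]'
```

```text
clock: 2.1
ee_pos: [0.1285, 0.5348, 0.2313]
eef_rot: [-0.0, 0.565, 0.825, 0.0]
ft_force: [0.4, -0.4, 0.5]
opening: 0.0852
grasp_force: 0.0
clock: 2.6
ee_pos: [0.1285, 0.5348, 0.2313]
eef_rot: [0.0, 0.66, 0.751, -0.0]
ft_force: [-0.8, 0.4, -0.5]
opening: 0.0852
grasp_force: 0.0
t 2.6 p [0.1285 0.5348 0.2313] yhead 7.42 tilt 0.0 op 0.0852 g 0.0 f [-0.8  0.4 -0.5]
units [-31.36  14.04   4.06]
```

```bash

python3 -m pendant '[[[-0.87,0.39,0],0,1],[[-0.87,0.39,0],0,1],[[-0.87,0.39,0],0,1],[[-0.87,0.39,0],0,1],[[-0.87,0.39,0],0,1],[[-0.87,0.39,0],0,1],[[-0.87,0.39,0],0,1],[[-0.87,0.39,0],0,1],[[-0.87,0.39,0],0,1],[[-0.87,0.39,0],0,1],[[-0.87,0.39,0],0,1],[[-0.87,0.39,0],0,1]]' >/dev/null
python3 -m pendant '[[[-0.87,0.39,0.1],0,1],[[-0.87,0.39,0.1],0,1],[[-0.87,0.39,0.1],0,1],[[-0.87,0.39,0.1],0,1],[[-0.87,0.39,0.1],0,1],[[-0.87,0.39,0.1],0,1],[[-0.87,0.39,0.1],0,1],[[-0.87,0.39,0.1],0,1],[[-0.87,0.39,0.1],0,1],[[-0.87,0.39,0.1],0,1],[[-0.87,0.39,0.1],0,1],[[-0.87,0.39,0.1],0,1]]' >/dev/null
python3 -m pendant '[[[-0.87,0.39,0.2],0,1],[[-0.87,0.39,0.2],0,1],[[-0.87,0.39,0.2],0,1],[[-0.87,0.39,0.2],0,1],[[-0.87,0.39,0.2],0,1],[[-0.87,0.39,0.2],0,1],[[-0.87,0.39,0.2],0,1],[[-0.87,0.39,0.2],0,1],[[-0.87,0.39,0.2],0,1],[[-0.87,0.39,0.2],0,1],[[0,0,0],0,1],[[0,0,0],0,1]]' >/dev/null
python3 go.py '[.488,-.051,.024]'
```

```text
t 5.6 p [ 0.4664 -0.0189  0.1671] yhead 7.28 tilt 0.04 op 0.0857 g 0.0 f [-0.5  0.5  0.4]
units [-1.73  0.87  7.15]
```

```bash

python3 -m pendant '[[[-0.87,0.44,0],0,1],[[-0.86,0.43,0],0,1],[[0,0,0.8],0,1],[[0,0,0.8],0,1],[[0,0,0.8],0,1],[[0,0,0.8],0,1],[[0,0,0],0,1],[[0,0,0],0,1]]' >/dev/null
python3 go.py '[.488,-.051,.024]'
python3 - <<'E'
from fit import *
for c,n in(('side',(360,242)),('top',(346,274))):
    im=get_image(c);m=masks(im,c,'objective_a',n)
    a=im['pixels'][:,:,::-1].copy();u,v=n
    print(c,m is not None and fit([im],[m],OBJ,[.488,-.051],(.01,.01)))
    cv2.imwrite(f'pics/{c}1.png',cv2.resize(a[v-70:v+70,u-90:u+90],None,fx=4,fy=4))
E
```

```text
t 6.27 p [ 0.4876 -0.0499  0.1034] yhead 7.35 tilt 0.07 op 0.0855 g 0.0 f [ 0.  -0.1 -0.2]
units [-0.06  0.02  3.97]
side (array([ 0.48851286, -0.05148455]), np.float64(0.07773512601852417))
top False
```

View pics/side1.png

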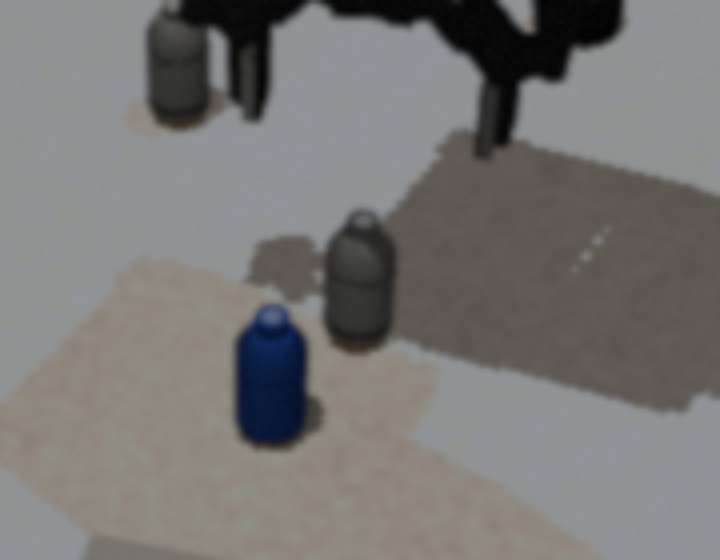

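The crop shows the open fingers above the grey objective (crop 360,280) and straddling it. The blue one stands clear at (270,380). I'm going down to close.

```bash

python3 -m pendant '[[[-0.05,0.02,0.8],0,1],[[0,0,0.8],0,1],[[0,0,0.8],0,1],[[0,0,0.8],0,1],[[0,0,0.75],0,1],[[0,0,0],0,1],[[0,0,0],0,1]]' >/dev/null
python3 go.py '[.488,-.051,.024]'
python3 -m pendant '[[[0,0,0],0,-1],[[0,0,0],0,-1],[[0,0,0],0,-1],[[0,0,0],0,-1],[[0,0,0],0,-1],[[0,0,0],0,-1],[[0,0,0],0,-1],[[0,0,0],0,-1],[[0,0,0],0,-1],[[0,0,0],0,-1],[[0,0,0],0,-1],[[0,0,0],0,-1]]'
python3 go.py
```

```text
t 7.05 p [ 0.4887 -0.0515  0.0246] yhead 7.28 tilt 0.02 op 0.0854 g 0.0 f [ 0.4 -0.7  0. ]
units [ 0.03 -0.03  0.03]
clock: 8.05
ee_pos: [0.4891, -0.0516, 0.0251]
eef_rot: [0.0, 0.661, 0.751, 0.0]
ft_force: [-1.2, 0.5, 8.5]
opening: 0.0278
grasp_force: 58.6
t 8.05 p [ 0.4891 -0.0516  0.0251] yhead 7.28 tilt 0.06 op 0.0278 g 58.6 f [-1.2  0.5  8.5]
```

```bash

python3 -m pendant '[[[0,0,-0.3],0,-1],[[0,0,-0.5],0,-1],[[0,0,-0.7],0,-1],[[0,0,-1],0,-1],[[0,0,-1],0,-1],[[0,0,-1],0,-1],[[0,0,0],0,-1],[[0,0,0],0,-1]]'
python3 go.py '[.484,.2235,.115]'
python3 - <<'E'
from fit import *
im=get_image('side');a=im['pixels'][:,:,::-1]
u,v=proj(im,np.array([[.489,-.051,.1]]))[0].astype(int);print(u,v)
cv2.imwrite('pics/side2.png',cv2.resize(a[v-50:v+50,u-60:u+60],None,fx=6,fy=6,interpolation=cv2.INTER_CUBIC))
E
```

```text
clock: 8.72
ee_pos: [0.4891, -0.0516, 0.1154]
eef_rot: [0.001, 0.661, 0.751, 0.001]
ft_force: [0.5, 0.6, -0.9]
opening: 0.0282
grasp_force: 59.4
t 8.72 p [ 0.4891 -0.0516  0.1154] yhead 7.28 tilt 0.13 op 0.0282 g 59.4 f [ 0.5  0.6 -0.9]
units [1.368e+01 1.490e+00 1.000e-02]
360 210
```

View pics/side2.png

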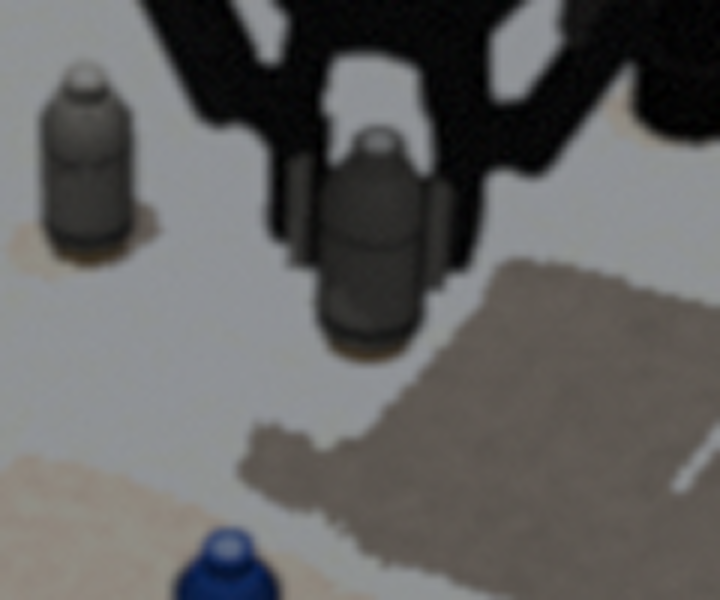

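It's held upright, with the pads on the upper barrel. I'm carrying it to the middle pocket.

```bash

python3 -m pendant '[[[0,0,-0.5],0,-1],[[0.3,0.03,-0.5],0,-1],[[0.6,0.07,0],0,-1],[[0.9,0.1,0],0,-1],[[0.9,0.1,0],0,-1],[[0.9,0.1,0],0,-1],[[0.9,0.1,0],0,-1],[[0.9,0.1,0],0,-1],[[0.9,0.1,0],0,-1],[[0.9,0.1,0],0,-1],[[0.9,0.1,0],0,-1],[[0.9,0.1,0],0,-1]]' >/dev/null
python3 -m pendant '[[[0.9,0.1,0],0,-1],[[0.9,0.1,0],0,-1],[[0.9,0.1,0],0,-1],[[0.6,0.05,0],0,-1],[[0.3,0.03,0],0,-1],[[0,0,0],0,-1],[[0,0,0],0,-1],[[0,0,0],0,-1]]'
python3 go.py '[.484,.2235,.07]'
```

```text
clock: 10.43
ee_pos: [0.484, 0.2014, 0.1342]
eef_rot: [-0.0, 0.661, 0.75, -0.0]
ft_force: [-0.2, 0.2, -1.4]
opening: 0.0282
grasp_force: 59.4
t 10.43 p [0.484  0.2014 0.1342] yhead 7.25 tilt 0.02 op 0.0282 g 59.4 f [-0.2  0.2 -1.4]
units [1.1  0.14 3.21]
```

```bash

python3 -m pendant '[[[0.55,0.07,0],0,-1],[[0.55,0.07,0],0,-1],[[0,0,0.8],0,-1],[[0,0,0.8],0,-1],[[0,0,0.8],0,-1],[[0,0,0.8],0,-1],[[0,0,0],0,-1],[[0,0,0],0,-1]]' >/dev/null
python3 go.py '[.484,.2235,.035]'
python3 - <<'E'
from fit import *
im=get_image('side');a=im['pixels'][:,:,::-1].copy()
for P,c in((place(ring(.023,.032),(.484,.2235,0)),(0,255,255)),(place(OBJ+[0,0,.046],(.484,.2235,0)),(0,255,0))):
    cv2.polylines(a,[cv2.convexHull(proj(im,P).astype(np.float32)).round().astype(int)],1,c)
b=im['pixels'][:,:,::-1];f=lambda q:cv2.resize(q[300:440,225:345],None,fx=3.3,fy=3.3)
cv2.imwrite('pics/side3.png',np.hstack([f(b),f(a)]))
E
```

```text
t 11.1 p [0.4838 0.2245 0.0701] yhead 7.28 tilt 0.07 op 0.0281 g 59.4 f [ 0.3 -0.2 -0.8]
units [-0.05  0.    1.75]
```

View pics/side3.png

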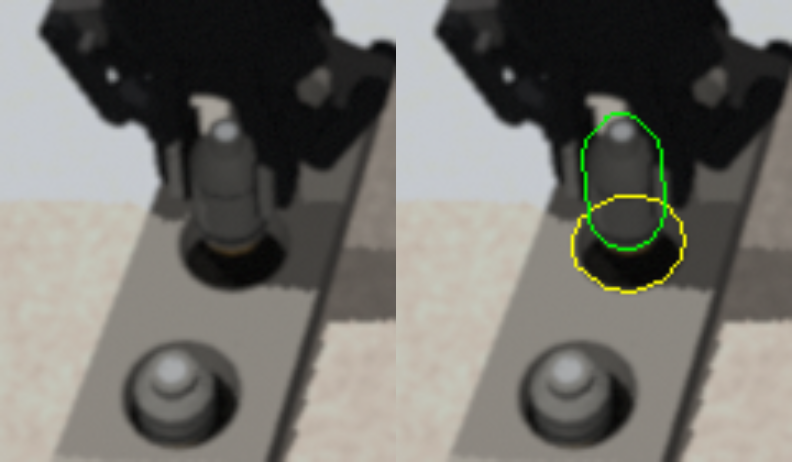

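The yellow mouth outline lands on the real pocket, and the held objective is centred over it. I'm lowering it, slowly at the end.

```bash

python3 -m pendant '[[[-0.03,0,0.3],0,-1],[[0,0,0.3],0,-1],[[0,0,0.3],0,-1],[[0,0,0.3],0,-1],[[0,0,0.2],0,-1],[[0,0,0.1],0,-1],[[0,0,0],0,-1],[[0,0,0],0,-1]]'
python3 -m pendant '[[[0,0,0.08],0,-1],[[0,0,0.08],0,-1],[[0,0,0],0,-1],[[0,0,0],0,-1]]'
python3 go.py '[.484,.2235,.035]'
```

```text
clock: 11.82
ee_pos: [0.4842, 0.2235, 0.0403]
eef_rot: [-0.0, 0.661, 0.751, -0.0]
ft_force: [0.3, -0.6, -1.9]
opening: 0.0281
grasp_force: 59.4
clock: 12.15
ee_pos: [0.4842, 0.2235, 0.0371]
eef_rot: [0.0, 0.661, 0.751, 0.0]
ft_force: [0.6, 0.8, -1.4]
opening: 0.0278
grasp_force: 59.4
t 12.15 p [0.4842 0.2235 0.0371] yhead 7.28 tilt 0.0 op 0.0278 g 59.4 f [ 0.6  0.8 -1.4]
units [-0.   -0.01  0.1 ]
```

```bash

python3 -m pendant '[[[0,0,0.05],0,-1],[[0,0,0.05],0,-1],[[0,0,0],0,-1]]'
python3 -m pendant '[[[0,0,0.03],0,-1],[[0,0,0],0,-1]]'
```

```text
clock: 12.4
ee_pos: [0.4842, 0.2236, 0.0351]
eef_rot: [0.0, 0.661, 0.751, 0.0]
ft_force: [-0.2, 0.9, -1.5]
opening: 0.028
grasp_force: 59.5
clock: 12.57
ee_pos: [0.4843, 0.2236, 0.0351]
eef_rot: [0.0, 0.661, 0.751, 0.0]
ft_force: [-2.4, -2.1, 8.3]
opening: 0.028
grasp_force: 60.4
```

There's contact with the pocket floor at the expected height, so I'm releasing and retreating straight up.

```bash

python3 -m pendant '[[[0,0,0],0,0],[[0,0,0],0,0],[[0,0,0],0,0.5],[[0,0,0],0,1],[[0,0,0],0,1],[[0,0,0],0,1],[[0,0,0],0,1],[[0,0,0],0,1]]'
python3 -m pendant '[[[0,0,-0.3],0,1],[[0,0,-0.6],0,1],[[0,0,-1],0,1],[[0,0,-1],0,1],[[0,0,-1],0,1],[[0,0,-0.8],0,1],[[0,0,0],0,1]]'
python3 go.py '[.6175,-.160,.12]'
python3 - <<'E'
from fit import *
im=get_image('side');a=im['pixels'][:,:,::-1]
f=lambda q:cv2.resize(q[290:450,225:365],None,fx=3,fy=3)
cv2.imwrite('pics/side4.png',f(a))
E
```

```text
clock: 13.23
ee_pos: [0.4842, 0.2235, 0.0345]
eef_rot: [0.0, 0.661, 0.751, 0.0]
ft_force: [-0.1, 0.7, -0.3]
opening: 0.0852
grasp_force: 0.0
clock: 13.82
ee_pos: [0.4858, 0.2241, 0.1326]
eef_rot: [0.001, 0.661, 0.751, 0.003]
ft_force: [0.3, -0.2, 0.4]
opening: 0.0855
grasp_force: 0.0
t 13.82 p [0.4858 0.2241 0.1326] yhead 7.28 tilt 0.34 op 0.0855 g 0.0 f [ 0.3 -0.2  0.4]
units [-19.89   4.1    0.63]
```

View pics/side4.png

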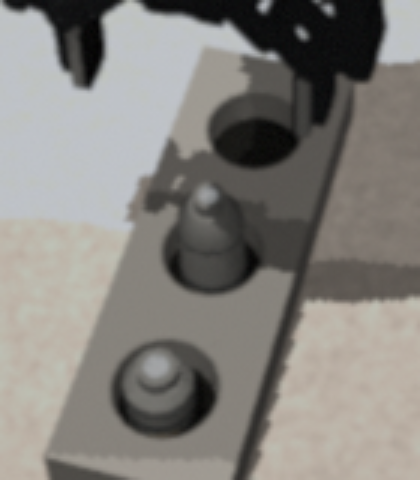

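The first objective stands upright in the middle pocket (crop 210,240). Going for the far one.

```bash

python3 -m pendant '[[[-0.4,0.08,0],0,1],[[-0.87,0.18,0],0,1],[[-0.87,0.18,0],0,1],[[-0.87,0.18,0],0,1],[[-0.87,0.18,0],0,1],[[-0.87,0.18,0],0,1],[[-0.87,0.18,0],0,1],[[-0.87,0.18,0],0,1],[[-0.87,0.18,0],0,1],[[-0.87,0.18,0],0,1],[[-0.87,0.18,0],0,1],[[-0.87,0.18,0],0,1]]' >/dev/null
python3 -m pendant '[[[-0.87,0.18,0],0,1],[[-0.87,0.18,0],0,1],[[-0.87,0.18,0],0,1],[[-0.87,0.18,0],0,1],[[-0.87,0.18,0],0,1],[[-0.87,0.18,0],0,1],[[-0.87,0.18,0],0,1],[[-0.87,0.18,0],0,1],[[-0.87,0.18,0],0,1],[[-0.87,0.18,0],0,1],[[0,0,0],0,1],[[0,0,0],0,1]]' >/dev/null
python3 go.py '[.6175,-.160,.024]'
python3 - <<'E'
from fit import *
for c,n in(('side',(314,187)),('top',(395,216))):
    im=get_image(c);m=masks(im,c,'objective_a',n)
    print(c,m is not None and fit([im],[m],OBJ,[.6175,-.16],(.01,.01)))
E
```

```text
t 15.87 p [ 0.6073 -0.1378  0.1273] yhead 7.2 tilt 0.11 op 0.085 g 0.0 f [-0.5  0.4 -0.4]
units [-1.17  0.38  5.16]
side (array([ 0.61599248, -0.15743971]), np.float64(0.057325709611177444))
top False
```

```bash

python3 - <<'E'
from fit import *
im=get_image('top')
for p in((.6175,-.1603),(.616,-.1575)):
    q=proj(im,place(OBJ,(*p,0)));n=proj(im,place(ring(.007,.065),(*p,0)));print(p,q.min(0),q.max(0),n.mean(0))
a=cv2.imread('pics/top0.png');g=a[195:240,370:420]
g2=cv2.resize(g,None,fx=12,fy=12,interpolation=cv2.INTER_NEAREST)
q=proj(im,place(OBJ,(.616,-.1575,0)))
cv2.polylines(g2,[cv2.convexHull((((q-[370,195])+.5)*12).astype(np.int32))],1,(0,255,0))
cv2.imwrite('pics/top4.png',g2)
E
```

```text
(0.6175, -0.1603) [386.96601972 207.85578965] [403.9330316  224.77580716] [398.5093229  213.15674586]
(0.616, -0.1575) [385.73153977 208.51452439] [402.65490662 225.4160582 ] [397.20780881 213.82921142]
```

View pics/top4.png

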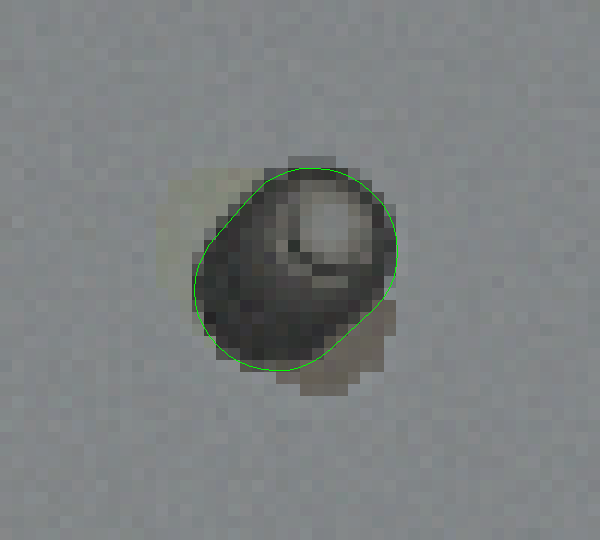

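The outline at (0.616, -0.1575) fits the far objective, so I'm going with that.

```bash

python3 -m pendant '[[[-0.52,0.16,0],0,1],[[-0.52,0.16,0],0,1],[[0,0,0],0,1],[[0,0,0.8],0,1],[[0,0,0.8],0,1],[[0,0,0],0,1],[[0,0,0],0,1]]' >/dev/null
python3 go.py '[.6165,-.1575,.0243]'
```

```text
t 16.7 p [ 0.6167 -0.157   0.0961] yhead 7.26 tilt 0.09 op 0.0853 g 0.0 f [ 0.1 -0.2  0.1]
units [-0.03 -0.01  3.59]
```

```bash

python3 -m pendant '[[[-0.03,0,0.8],0,1],[[0,0,0.8],0,1],[[0,0,0.8],0,1],[[0,0,0.8],0,1],[[0,0,0.4],0,1],[[0,0,0],0,1],[[0,0,0],0,1]]' 
python3 -m pendant '[[[0,0,0],0,-1],[[0,0,0],0,-1],[[0,0,0],0,-1],[[0,0,0],0,-1],[[0,0,0],0,-1],[[0,0,0],0,-1],[[0,0,0],0,-1],[[0,0,0],0,-1],[[0,0,0],0,-1],[[0,0,0],0,-1],[[0,0,0],0,-1],[[0,0,0],0,-1]]'
python3 -m pendant '[[[0,0,-0.3],0,-1],[[0,0,-0.5],0,-1],[[0,0,-0.7],0,-1],[[0,0,-1],0,-1],[[0,0,-1],0,-1],[[0,0,-1],0,-1],[[0,0,-1],0,-1],[[0,0,-0.5],0,-1],[[0,0,0],0,-1],[[0,0,0],0,-1]]'
python3 go.py '[.493,.1545,.135]'
```

```text
clock: 17.28
ee_pos: [0.6175, -0.1577, 0.0253]
eef_rot: [0.0, 0.661, 0.751, 0.0]
ft_force: [0.1, 0.3, 0.4]
opening: 0.0852
grasp_force: 0.0
clock: 18.28
ee_pos: [0.6173, -0.1576, 0.0252]
eef_rot: [0.0, 0.661, 0.751, 0.0]
ft_force: [-1.4, 0.5, 5.8]
opening: 0.0284
grasp_force: 59.1
clock: 19.12
ee_pos: [0.617, -0.1575, 0.1448]
eef_rot: [0.0, 0.661, 0.751, 0.0]
ft_force: [0.4, -0.2, -1.7]
opening: 0.028
grasp_force: 59.3
t 19.12 p [ 0.617  -0.1575  0.1448] yhead 7.28 tilt 0.04 op 0.028 g 59.3 f [ 0.4 -0.2 -1.7]
units [16.26 -4.18  0.48]
```

Gripped. I'm carrying it to the end pocket; the objective's underside is about 120 mm up, clear of everything.

```bash

python3 -m pendant '[[[0.4,-0.1,0],0,-1],[[0.7,-0.2,0],0,-1],[[0.85,-0.22,0],0,-1],[[0.85,-0.22,0],0,-1],[[0.85,-0.22,0],0,-1],[[0.85,-0.22,0],0,-1],[[0.85,-0.22,0],0,-1],[[0.85,-0.22,0],0,-1],[[0.85,-0.22,0],0,-1],[[0.85,-0.22,0],0,-1],[[0.85,-0.22,0],0,-1],[[0.85,-0.22,0],0,-1]]' >/dev/null
python3 -m pendant '[[[0.85,-0.22,0],0,-1],[[0.85,-0.22,0],0,-1],[[0.85,-0.22,0],0,-1],[[0.85,-0.22,0],0,-1],[[0.85,-0.22,0],0,-1],[[0.85,-0.22,0],0,-1],[[0.85,-0.22,0],0,-1],[[0.7,-0.15,0],0,-1],[[0.4,-0.1,0],0,-1],[[0,0,0],0,-1],[[0,0,0],0,-1]]' >/dev/null
python3 go.py '[.493,.1545,.075]'
```

```text
t 21.03 p [0.4895 0.162  0.1442] yhead 7.33 tilt 0.04 op 0.0281 g 59.2 f [ 0.2  0.  -1.4]
units [-0.39  0.13  3.46]
```

```bash

python3 -m pendant '[[[-0.39,0.13,0],0,-1],[[0,0,0],0,-1],[[0,0,0.7],0,-1],[[0,0,0.7],0,-1],[[0,0,0.7],0,-1],[[0,0,0.7],0,-1],[[0,0,0.5],0,-1],[[0,0,0],0,-1],[[0,0,0],0,-1]]' >/dev/null
python3 go.py '[.493,.1545,.0353]'
python3 - <<'E'
from fit import *
im=get_image('side');b=im['pixels'][:,:,::-1];a=b.copy()
for P,c in((place(ring(.023,.032),(.493,.1545,0)),(0,255,255)),(place(OBJ+[0,0,.052],(.493,.1545,0)),(0,255,0))):
    cv2.polylines(a,[cv2.convexHull(proj(im,P).astype(np.float32)).round().astype(int)],1,c)
f=lambda q:cv2.resize(q[260:400,240:360],None,fx=3.3,fy=3.3)
cv2.imwrite('pics/side5.png',np.hstack([f(b),f(a)]))
E
```

```text
t 21.78 p [0.4935 0.1541 0.0784] yhead 7.24 tilt 0.04 op 0.0282 g 59.3 f [-0.  -0.5 -0.5]
units [ 0.02 -0.02  2.16]
```

View pics/side5.png

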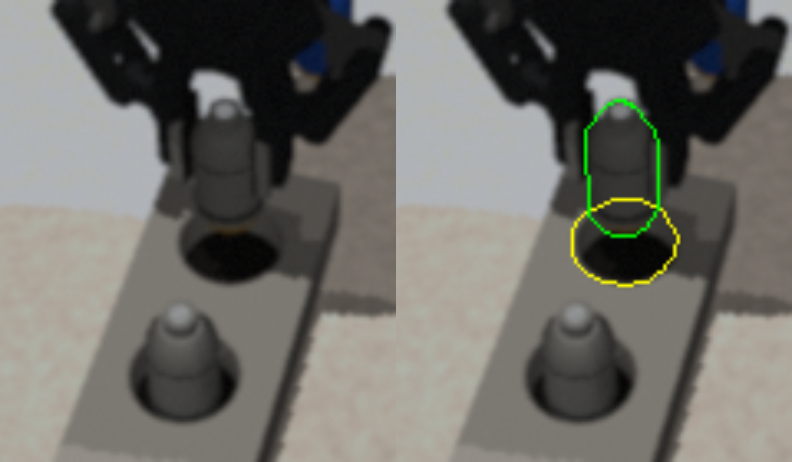

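The objective is centred over the end pocket and upright, and the middle one is seated. I'm lowering it, slowly near the floor.

```bash

python3 -m pendant '[[[0,0,0.3],0,-1],[[0,0,0.3],0,-1],[[0,0,0.3],0,-1],[[0,0,0.3],0,-1],[[0,0,0.3],0,-1],[[0,0,0.3],0,-1],[[0,0,0.15],0,-1],[[0,0,0],0,-1],[[0,0,0],0,-1]]'
python3 -m pendant '[[[0,0,0.06],0,-1],[[0,0,0],0,-1],[[0,0,0],0,-1]]'
```

```text
clock: 22.58
ee_pos: [0.4933, 0.1545, 0.0394]
eef_rot: [-0.0, 0.661, 0.751, -0.0]
ft_force: [-0.6, 0.1, -0.6]
opening: 0.0282
grasp_force: 59.3
clock: 22.83
ee_pos: [0.4935, 0.1546, 0.0385]
eef_rot: [0.0, 0.661, 0.751, 0.0]
ft_force: [-0.1, -0.3, -1.2]
opening: 0.0281
grasp_force: 59.3
```

```bash

python3 -m pendant '[[[0,0,0.05],0,-1],[[0,0,0.05],0,-1],[[0,0,0],0,-1]]'
python3 -m pendant '[[[0,0,0.04],0,-1],[[0,0,0],0,-1]]'
```

```text
clock: 23.08
ee_pos: [0.4933, 0.1545, 0.0361]
eef_rot: [-0.0, 0.661, 0.751, -0.0]
ft_force: [-0.0, -0.7, -2.1]
opening: 0.0279
grasp_force: 59.3
clock: 23.25
ee_pos: [0.4933, 0.1545, 0.0354]
eef_rot: [-0.0, 0.661, 0.751, -0.0]
ft_force: [0.3, 0.2, -0.8]
opening: 0.0284
grasp_force: 59.3
```

```bash

python3 -m pendant '[[[0,0,0.03],0,-1],[[0,0,0],0,-1]]'
```

```text
clock: 23.42
ee_pos: [0.4934, 0.1546, 0.0351]
eef_rot: [-0.0, 0.661, 0.751, -0.0]
ft_force: [-1.9, -0.7, 3.3]
opening: 0.0284
grasp_force: 59.8
```

Contact with the floor. Releasing and retreating.

```bash

python3 -m pendant '[[[0,0,0],0,0],[[0,0,0],0,0],[[0,0,0],0,0.5],[[0,0,0],0,1],[[0,0,0],0,1],[[0,0,0],0,1],[[0,0,0],0,1],[[0,0,0],0,1]]'
python3 -m pendant '[[[0,0,-0.3],0,1],[[0,0,-0.6],0,1],[[0,0,-1],0,1],[[0,0,-1],0,1],[[0,0,-1],0,1],[[0,0,-1],0,1],[[0,0,-1],0,1],[[0,0,-1],0,1],[[0,0,0],0,1],[[0,0,0],0,1],[[0,0,0],0,1]]'
python3 - <<'E'
from fit import *
im=get_image('side');cv2.imwrite('pics/side6.png',im['pixels'][:,:,::-1])
E
```

```text
clock: 24.08
ee_pos: [0.4934, 0.1545, 0.0349]
eef_rot: [0.0, 0.661, 0.751, 0.0]
ft_force: [-0.1, -0.2, -0.7]
opening: 0.0854
grasp_force: 0.0
clock: 25.0
ee_pos: [0.4931, 0.1544, 0.173]
eef_rot: [-0.0, 0.661, 0.751, -0.0]
ft_force: [0.1, -0.3, -1.1]
opening: 0.0854
grasp_force: 0.0
```

View pics/side6.png

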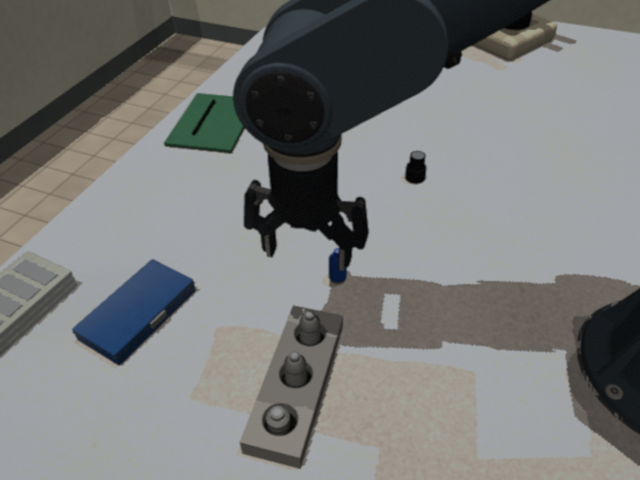

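Both objectives stand upright in their pockets, at (310,325) and (296,368). The short objective, the eyepiece and the blue look-alike are where they were, and the gripper is clear.

```bash
python3 -c "
from station import order
print(order.job_done())"
```

```text
the job is handed in; nothing more can be done
None
```

Both long objectives are standing upright, lens nose up, in the block's two empty pockets, each lowered to the pocket floor before release; nothing else was moved, and the job was handed in at about 25 s.

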